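# Pack the steel kit box from the bench and the tilt-out bin

## Task

Pack the green steel kit box for the next class: tip the blue bin forward by its tab, lift the white sleeve out of it and push the bin fully home again. Put the sleeve and whichever of the paint tube, black bar, eraser and note pad lie on the bench into the box, everything below the rim, and shut the lid fully. Leave the other things on the bench where they are.

Things in the scene. Friction and masses are not known exactly. Their poses are not given: they have to be found in the camera images.
- kit: green steel box, fixed; origin at the centre of its underside, z up. +x points to its hinge side (robot's left). Floor at z = 2 mm, rim at 62 mm, walls 2 mm thick, inside x -72..74, y -108..108 mm. Thin dividers: along x at y = 30 (44 mm high) and, only where y < 29, along y at x = 11 (41 mm high). Tiny nuts and pins on the floor are no obstacle.
- kit_lid (a joint): flat steel lid, 153 deep x 224 mm long, 0.16 kg, hinged along the box's y at box x = 78, z = 63 mm. 0 = shut; starts open at 1.57 to 1.67 rad, about upright, where it stays; stop at 1.83. Pushed from behind to below about 1.2 rad it falls shut (friction 0.02 N m).
- bin_stand: grey stand of the bin, fixed, 110 (x) x 136 (y) x 134 mm high; origin at the centre of its underside, front (-x) to the robot. Its roof covers the bin from x = -15 to 55 mm; side walls from x = -20 to 55 mm, before that only pivot ears 32 mm high.
- bin (a joint): tilt of the blue bin about its pivot (along the stand's y). 0 = upright, home; grows as the top comes forward, stop at 0.92 rad; there it stays by its weight, below about 0.5 rad it tends to fall home (0.05 N m friction, 0.3 kg). Upright: inside 4 to 74 mm behind the pivot, 112 mm wide; above the pivot floor 30, side and back walls 78, front wall 118 mm.
- bin_pivot (a point): point on the pivot axis, middle of the width: 45 mm in front of the stand's origin, 15 mm above the bench
- bin_tab (a point): top edge of the tab that stands up from the middle of the bin's front wall: 60 mm wide, 8 mm thick, 149 mm above the pivot. With the bin home it stands 30 mm above the stand's roof, and there is free room behind it (the roof begins 24 mm behind it), so it can be pulled forward from behind or pinched from above.
- bin_floor (a point): centre of the bin's inner floor (moves with the bin)
- sleeve_mid (a point): white plastic sleeve with a violet stripe, 38 mm in diameter (walls 7 mm), 50 mm long; this is its centre, its z axis is the tube's axis. Starts standing in the bin; when the bin is tipped out it slides to the front wall and leans with it.
- tube_mid (a point): grey-white paint tube with a black cap, 106 x 32 x 24 mm; point at the middle of the length, 12 mm up. x axis along the tube (cap at -x), about 30 mm wide here across y. May be absent.
- bar_mid (a point): black plastic bar 14 (x) x 120 (y) x 10 mm; its centre. May be absent.
- eraser_mid (a point): eraser in a red sleeve 21 (x) x 45 (y) x 13 mm; its centre. May be absent.
- pad_mid (a point): small green and yellow note pad 40 (x) x 50 (y) x 6 mm; its centre. May be absent.
- pot (a point): foot of the black brush pot, fixed, 77 mm in diameter, 94 mm tall, its brushes reach up to 231 mm and lean out up to 60 mm from its middle
- white_tape: bystander: roll of white tape lying flat between the brush pot and the bin stand, 62 mm in diameter, 19 mm high; origin under its centre

How it is judged:
By the outcome, as a careful person would: the job done as asked, in the order asked, and still so for the second after the job is handed in, with the robot touching nothing.
Of tube, black_bar, eraser, note_pad only 3 to 4 are there at a start; the rules pass over those that are not, and their reading is None.
At some moment in a run one of eraser, note_pad may be knocked a few centimetres aside while the robot is not near it.
Once in a run the grip may slacken for a moment while it holds something.
It also fails if it takes over 208 s, if anything falls off the work surface, if the arm or the gripper's body presses on something with over 40 N, if the wrist force passes 120 N, or if a joint passes its speed limit or range.

## Robot

A 7-joint arm with a two-finger parallel gripper is mounted at the origin on the work surface; the furniture and walls round the work are solid. World frame = base frame: x ahead of the robot, y to its left, z up, the work surface at z = 0. Lengths are in m, angles in rad, forces in N, time in s.
With the tool pointing down it reaches from about 0.4 to 0.925 m from the base axis. Payload 5.6 kg.
Tool frame: the origin (TCP) lies on the centre line of the jaws, within the pads' length; the fingertips stand 22 mm ahead of it and the grasp point (between the pads) lies 3 mm ahead of it; z points along the fingers, y is the line along which they close (so a half turn about z gives the same grasp; the last joint's range is limited). The gripper opens to 85 mm and grips with 20 to 120 N. Pads are 22 mm wide; open, the fingers measure 114 mm over their backs; the gripper's body (76 mm by 85 mm) begins 54 mm behind the grasp point. The pads swing forward as they close: fully open they stand 13 mm farther back than shut.
Start: joints at [-1.143, 0.468, -0.012, 1.603, 0.006, 1.071, -0.056], TCP at [0.295, 0.579, 0.253] pointing down, gripper open.
Joint ranges: [-2.53, 2.53], [-0.31, 2.02], [-1.57, 1.55], [0.28, 2.44], [-1.29, 4.43], [0.15, 1.84], [-2.92, 2.92]. Speed limits (rad/s): [2.57, 2.57, 3.14, 3.14, 3.14, 3.14, 3.14].

## Interface

Orientations are given as a unit quaternion [w, x, y, z].
In Python, from station import get_state, snapshot, camera_params, hand_in gives the robot as it stands.
- The arm moves only by the tool carry_out, never from a script. Its argument "deltas" is a list of rows, each a list of 2 entries, a list of its own where there are three numbers: the shift along the tool's x, y, z in cm, then the turn about the tool's z in rad. In form: [[[tx, ty, tz], turn], ...]. A call has exactly 10 rows; each row is the pose to reach, as a shift and turn from the pose commanded when the call began, along the tool's axes at that moment; what a row does not reach only later rows make up. A row lasts 1/12 s, in which the tool goes at most 41.7 mm and 7.16 degrees, less where a joint would pass 70% of its speed; a pose out of reach is approached as far as the arm can. A call with a gripper value outside its range is refused whole. "jaw" is the opening, from 0 (shut) to 1 (fully open), set as the call begins (left out, the last holds). The fingers move at their own pace and stop on an object; "squeeze" is the grip in N (left out, the last holds). Time passes only in rows, so rows that repeat a pose let the fingers close, or fill a call up. It gives the time, the measured TCP pose, the force, the opening and the grip force at its end, in the units of the state.
- get_state(): the state, without advancing time (a new reading comes with each control period).
- snapshot(name): name is "side" or "top" or "wrist"; returns the picture (480x640x3 uint8, red, green, blue); there is no depth.
- camera_params(name): a dict with "fx", "fy", "cx", "cy" (pixels), "cam_to_world" (4x4, takes a point from camera to world coordinates). Camera axes: x right, y up, looking along -z (the intrinsics and any distortion apply to the point x, -y, -z); pixel columns grow to the right and rows downward; lengths in m; the calibration is good to about 2 mm. A picture is of the moment at which its call begins: read the wrist's pose just before it. camera_params takes no time and is no camera call; for the wrist camera it gives the pose at the moment of the call.
- hand_in(): hands the job in; it is judged then, once.
The state is a dict: "t": time; "joints": joint angles; "joint_vel": joint speeds; "effort": joint torques, N m; "tool_pos": TCP position; "tool_rot": TCP orientation; "force": force on the tool from outside, world axes, zero at the start; "wrist_torque": the same for the moment, N m; "gripper_width": finger opening in m; "grip_force": force on a finger pad.
Only numpy, scipy, OpenCV 4.12 (cv2) and the standard library are available. Lean on these libraries where they do the work, as an engineer would, in place of code of your own. Each camera call takes 0.05 s, during which the arm holds its last target. There are 200 camera calls.

## Working session

There is one attempt and no reset: what is moved stays moved. The work goes in short steps, Python scripts to look and compute and a tool call to move; the robot and the scene stay as the last step left them, time stands still between calls to the robot, and variables do not carry over. Pictures are saved under pics/ and viewed, at most 14 in all, crops included, and the job is handed in when it is done.

Besides the shell and the picture viewer there is one more tool, called after "Emit:" in YAML: its name, and indented under it one key for each argument. carry_out: Moves the arm, as the interface text tells. Its arguments: {"type":"object","properties":{"deltas":{"type":"array"},"jaw":{"type":"number"},"squeeze":{"type":"number"}},"required":["deltas"]}

```bash
mkdir -p pics; ls; cat > h.py <<'E'
import numpy as np, cv2
from station import get_state, snapshot, camera_params, hand_in
from scipy.spatial.transform import Rotation as R
def snap(n,f):
    p=camera_params(n); im=snapshot(n); cv2.imwrite('pics/'+f,im[:,:,::-1]); return p
def ray(p,u,v):
    d=np.array([(u-p['cx'])/p['fx'],-(v-p['cy'])/p['fy'],-1.]); M=np.array(p['cam_to_world']); return M[:3,3],M[:3,:3]@d
def at(p,u,v,z):
    o,d=ray(p,u,v); return (o+d*(z-o[2])/d[2]).round(4)
def px(p,P):
    M=np.linalg.inv(np.array(p['cam_to_world'])); c=M[:3,:3]@np.array(P)+M[:3,3]
    return p['cx']+p['fx']*c[0]/-c[2], p['cy']-p['fy']*c[1]/-c[2]
def rotm():
    s=get_state(); q=s['tool_rot']; return np.array(s['tool_pos']),R.from_quat([q[1],q[2],q[3],q[0]]).as_matrix()
E
python3 - <<'E'
from h import *
for n in('top','side','wrist'):
    p=snap(n,n+'0.png'); print(n,{k:np.round(v,3).tolist() for k,v in p.items()})
print(get_state()); print(rotm()[1].round(3))
E
```

```text
pics
top {'fx': 542.561, 'fy': 542.561, 'cx': 318.67, 'cy': 246.249, 'cam_to_world': [[-0.028, 0.997, -0.076, 0.504], [-0.999, -0.029, -0.019, 0.025], [-0.021, 0.076, 0.997, 0.985], [0.0, 0.0, 0.0, 1.0]]}
side {'fx': 621.222, 'fy': 621.222, 'cx': 318.662, 'cy': 227.852, 'cam_to_world': [[-1.0, -0.003, -0.018, 0.537], [-0.013, -0.601, 0.799, 0.85], [-0.013, 0.799, 0.601, 0.743], [0.0, 0.0, 0.0, 1.0]]}
wrist {'fx': 419.604, 'fy': 419.604, 'cx': 314.792, 'cy': 239.054, 'cam_to_world': [[0.452, -0.844, -0.287, 0.222], [0.892, 0.428, 0.147, 0.616], [-0.002, -0.323, 0.946, 0.374], [0.0, 0.0, 0.0, 1.0]]}
{'t': 0.15, 'joints': array([-1.14300944,  0.46821474, -0.01161116,  1.60340545,  0.00597941,
        1.07144083, -0.05628839]), 'joint_vel': array([ 0.0006277 , -0.00201184, -0.00046643, -0.00500319,  0.00077101,
        0.0016967 , -0.0007131 ]), 'effort': array([ 7.39740171e-04, -5.32797718e+01,  2.14826764e-02, -2.51556659e+01,
        1.14643568e-02,  5.47694770e-03, -1.73786600e-05]), 'tool_pos': array([0.29469116, 0.57889989, 0.25253403]), 'tool_rot': array([-1.25165635e-04,  2.33252738e-01,  9.72415881e-01, -7.05845392e-04]), 'force': array([-0.27341869, -0.37755613,  0.32588628]), 'wrist_torque': array([-0.00963066, -0.00268388,  0.01604598]), 'grip_force': 0.0, 'gripper_width': 0.08523968486189197}
[[-0.891  0.454 -0.001]
 [ 0.454  0.891 -0.001]
 [-0.    -0.001 -1.   ]]
```

View pics/top0.png

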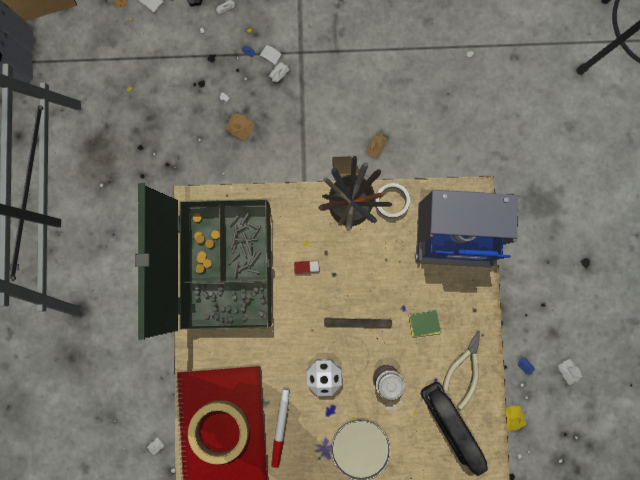

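View pics/side0.png

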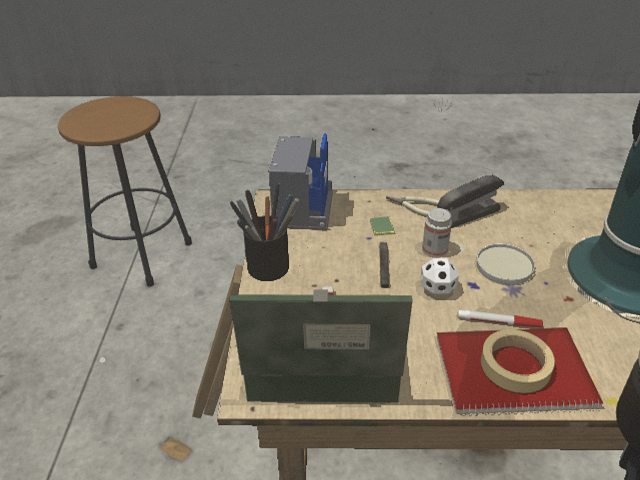

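The top view shows the kit box at about (225,264) with the lid upright to its left, and the brush pot at (352,200) beside the tape at (392,200). The stand and bin are near (466,225), the eraser at (306,268), the bar at (358,323) and the pad at (425,323). No tube can be seen. The side view confirms this layout.

```bash
python3 - <<'E'
from h import *
im=cv2.imread('pics/top0.png')
a=cv2.resize(im[170:350,130:330],None,fx=3,fy=3,interpolation=cv2.INTER_CUBIC)
b=cv2.resize(im[170:350,330:530],None,fx=3,fy=3,interpolation=cv2.INTER_CUBIC)
cv2.imwrite('pics/ca.png',a);cv2.imwrite('pics/cb.png',b)
E
```

```text
(no output)
```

View pics/ca.png

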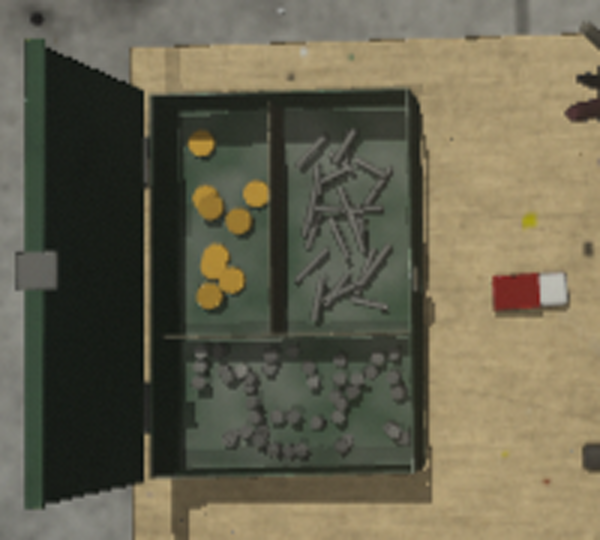

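View pics/cb.png

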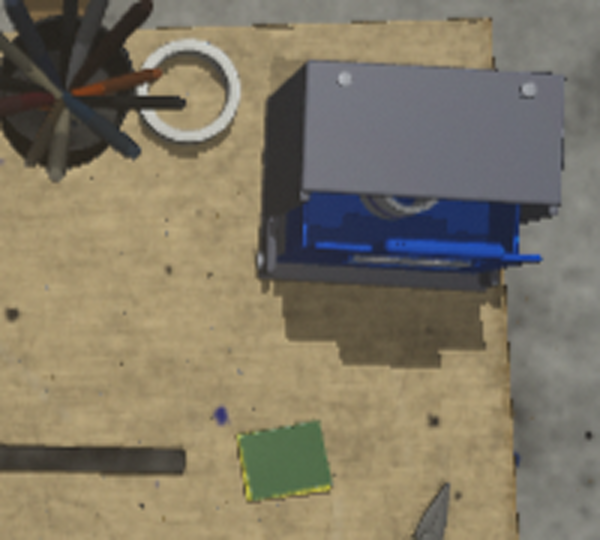

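The first crop shows the kit rim corners at crop pixels (150,97), (410,92), (413,470) and (152,475), and the eraser at (530,292). The second shows the stand roof corners at (307,62), (563,76), (560,206) and (302,190), the tab top from (388,247) to (505,250), and the pad at (284,461).

```bash
python3 - <<'E'
from h import *
p=camera_params('top')
A=lambda X,Y,z:at(p,130+X/3,170+Y/3,z)
B=lambda X,Y,z:at(p,330+X/3,170+Y/3,z)
def sh(n,pts): print(n,[q[:2].tolist() for q in pts],'mean',np.mean(pts,0).round(4)[:2])
sh('rim',[A(150,97,.062),A(410,92,.062),A(413,470,.062),A(152,475,.062)])
sh('div',[A(165,337,.046),A(410,338,.046),A(278,105,.043),A(278,333,.043)])
sh('lidtop',[A(25,40,.215),A(25,507,.215)])
sh('roof',[B(307,62,.134),B(563,76,.134),B(560,206,.134),B(302,190,.134)])
sh('tab',[B(388,240,.164),B(505,244,.164),B(505,258,.164),B(388,256,.164)])
sh('er',[A(493,276,.013),A(568,273,.013),A(568,304,.013),A(495,309,.013)])
sh('pad',[B(238,437,.006),B(319,422,.006),B(329,487,.006),B(247,500,.006)])
sh('bar',[at(p,324.5,317.5,.01),at(p,391.5,318,.01),at(p,391.5,328,.01),at(p,324.5,327,.01)])
sh('pot',[B(65,90,.094)]);sh('tape',[B(190,91,.019)])
sh('slv',[B(400,200,.08)])
E
```

```text
rim [[0.6575, 0.28], [0.6557, 0.1301], [0.4407, 0.1328], [0.4418, 0.2806]] mean [0.5489 0.2059]
div [[0.5197, 0.2768], [0.5152, 0.1348], [0.6536, 0.2099], [0.5202, 0.2118]] mean [0.5522 0.2083]
lidtop [[0.6616, 0.2981], [0.4387, 0.2986]] mean [0.5501 0.2984]
roof [[0.6517, -0.1404], [0.64, -0.2736], [0.5718, -0.2683], [0.5841, -0.1348]] mean [ 0.6119 -0.2043]
tab [[0.5548, -0.1711], [0.5511, -0.2295], [0.544, -0.2291], [0.5467, -0.1708]] mean [ 0.5492 -0.2001]
er [[0.5512, 0.0881], [0.5517, 0.0432], [0.5332, 0.0438], [0.5314, 0.0874]] mean [0.5419 0.0656]
pad [[0.4497, -0.1146], [0.4573, -0.163], [0.4189, -0.1672], [0.4125, -0.1185]] mean [ 0.4346 -0.1408]
bar [[0.4507, 0.0369], [0.4467, -0.0823], [0.429, -0.0816], [0.4339, 0.0374]] mean [ 0.4401 -0.0224]
pot [[0.6472, -0.0146]] mean [ 0.6472 -0.0146]
tape [[0.6564, -0.0925]] mean [ 0.6564 -0.0925]
slv [[0.582, -0.1989]] mean [ 0.582  -0.1989]
```

Emit:
carry_out:
  deltas:
    - [[0,0,-3],0]
    - [[-2,-2.2,-5],0]
    - [[-4.7,-5.2,-5],0]
    - [[-7.5,-8.5,-5],0]
    - [[-10.5,-11.7,-5],0]
    - [[-13.5,-15,-5],0]
    - [[-16.5,-18.4,-5],0]
    - [[-19.4,-21.7,-5],0]
    - [[-22.3,-25,-5],0]
    - [[-25.2,-28.2,-5],0]
  jaw: 0

```text
t: 0.98
tool_pos: [0.3871, 0.2274, 0.3033]
tool_rot: [-0.0, 0.233, 0.972, 0.0]
force: [0.6, 0.2, 0.4]
gripper_width: -0.0
grip_force: 0.0
```

Emit:
carry_out:
  deltas:
    - [[-2.9,-3.2,0],0]
    - [[-5.6,-6.3,0],0]
    - [[-8.4,-9.4,0],0]
    - [[-11.2,-12.5,0],0]
    - [[-14,-15.6,0],0]
    - [[-16.7,-18.7,0],0]
    - [[-19.5,-21.8,0],0]
    - [[-22.3,-25,0],0]
    - [[-25.1,-28.1,0],0]
    - [[-28.3,-31.6,0],0]

```text
t: 1.82
tool_pos: [0.494, -0.1751, 0.3034]
tool_rot: [0.0, 0.233, 0.972, 0.0]
force: [0.6, 0.0, 0.4]
gripper_width: 0.0001
grip_force: 0.0
```

Emit:
carry_out:
  deltas:
    - [[0,0,0],-0.1]
    - [[0,0,0],-0.2]
    - [[0,0,0],-0.3]
    - [[0,0,0],-0.38]
    - [[0,0,0],-0.38]
    - [[0,0,0],-0.38]
    - [[0,0,0],-0.38]
    - [[0,0,0],-0.38]
    - [[0,0,0],-0.38]
    - [[0,0,0],-0.38]

```text
t: 2.65
tool_pos: [0.4941, -0.1731, 0.3033]
tool_rot: [0.0, 0.046, 0.999, 0.0]
force: [0.2, 0.8, 0.3]
gripper_width: 0.0001
grip_force: 0.0
```

```bash
cat >> h.py <<'E'
def rel(*P):
    t,r=rotm(); print('TCP',t.round(4),'xang',np.degrees(np.arctan2(r[1,0],r[0,0])).round(1),'F',get_state()['force'].round(1),'t',get_state()['t'],'w',get_state()['gripper_width'])
    for q in P: print(q,'-> tool cm',(r.T@(np.array(q)-t)*100).round(1))
E
python3 -c "
from h import *
rel((.578,-.2,.25),(.578,-.2,.168)); snap('wrist','w1.png')"
```

```text
TCP [ 0.4941 -0.1731  0.3033] xang 174.8 F [0.2 0.8 0.3] t 2.65 w 7.49936476957593e-05
(0.578, -0.2, 0.25) -> tool cm [-8.6 -1.9  5.3]
(0.578, -0.2, 0.168) -> tool cm [-8.6 -1.9 13.5]
```

View pics/w1.png

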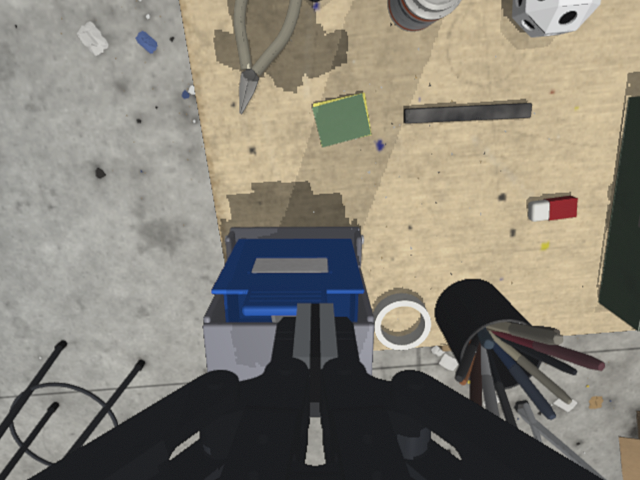

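The wrist view shows the closed fingers (column 316) in front of the bin tab (about 283,310), so the tab is slightly to the −y side, as computed.

Emit:
carry_out:
  deltas:
    - [[-3,-0.7,0],0]
    - [[-6,-1.4,0],0]
    - [[-8.8,-1.9,0],0]
    - [[-8.8,-1.9,3.5],0]
    - [[-8.8,-1.9,7],0]
    - [[-8.8,-1.9,9],0]
    - [[-8.8,-1.9,11],0]
    - [[-8.8,-1.9,12.5],0]
    - [[-8.8,-1.9,13.5],0]
    - [[-8.8,-1.9,13.5],0]

```text
t: 3.53
tool_pos: [0.5789, -0.1995, 0.166]
tool_rot: [-0.002, 0.045, 0.999, 0.0]
force: [-0.3, -0.4, -0.1]
gripper_width: 0.0003
grip_force: 0.0
```

```bash
python3 -c "
from h import *
rel()
im=snapshot('side'); cv2.imwrite('pics/s1.png',cv2.resize(im[100:260,220:420,::-1],None,fx=3.5,fy=3.5,interpolation=cv2.INTER_CUBIC))
P=np.array([.547,-.1985,.015]);
# contact at r=.133 along the tab; finger half 11mm; tool cm, from start theta 0
for th in np.arange(0,.93,.1): print(th.round(2),((.133*np.sin(th))*100).round(1),((.133*(1-np.cos(th)))*100).round(1))
"
```

```text
TCP [ 0.5789 -0.1995  0.166 ] xang 174.8 F [-0.3 -0.4 -0.1] t 3.5333 w 0.00032857699261301383
0.0 0.0 0.0
0.1 1.3 0.1
0.2 2.6 0.3
0.3 3.9 0.6
0.4 5.2 1.0
0.5 6.4 1.6
0.6 7.5 2.3
0.7 8.6 3.1
0.8 9.5 4.0
0.9 10.4 5.0
```

View pics/s1.png

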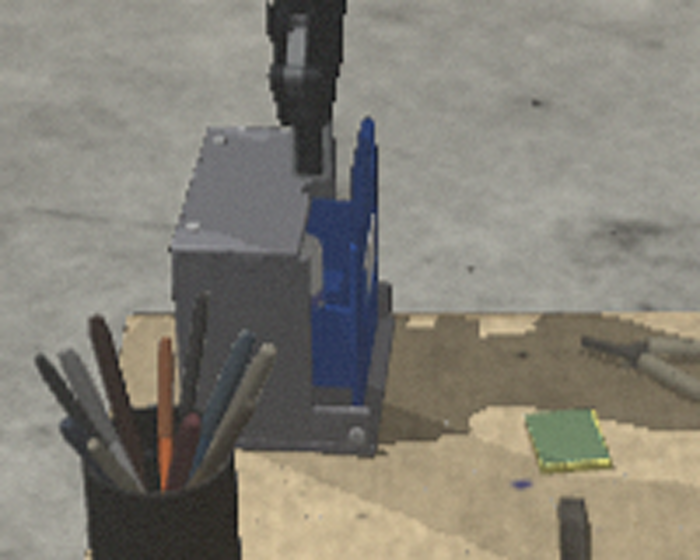

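Emit:
carry_out:
  deltas:
    - [[0.8,0,0],0]
    - [[1.6,0,0],0]
    - [[2.4,0,0.1],0]
    - [[3.2,0,0.2],0]
    - [[4,0,0.4],0]
    - [[4.8,0,0.6],0]
    - [[5.6,0,0.8],0]
    - [[6.4,0,1.0],0]
    - [[7.2,0,1.4],0]
    - [[8,0,1.8],0]

```text
t: 4.42
tool_pos: [0.4994, -0.1926, 0.1499]
tool_rot: [-0.0, 0.045, 0.999, 0.0]
force: [0.3, -0.3, -0.2]
gripper_width: -0.0003
grip_force: 0.3
```

Emit:
carry_out:
  deltas:
    - [[0.6,0,0.3],0]
    - [[1.2,0,0.6],0]
    - [[1.8,0,1],0]
    - [[2.3,0,1.5],0]
    - [[2.8,0,2],0]
    - [[3.3,0,2.5],0]
    - [[3.8,0,3.1],0]
    - [[4.1,0,3.4],0]
    - [[4.1,0,3.4],0]
    - [[4.1,0,3.4],0]

```text
t: 5.25
tool_pos: [0.4612, -0.1894, 0.1173]
tool_rot: [0.002, 0.045, 0.999, -0.0]
force: [1.4, 0.6, 10.0]
gripper_width: -0.0001
grip_force: 3.8
```

```bash
python3 -c "
from h import *
rel()
im=snapshot('side'); cv2.imwrite('pics/s2.png',cv2.resize(im[100:260,220:420,::-1],None,fx=3.5,fy=3.5,interpolation=cv2.INTER_CUBIC))
"
```

```text
TCP [ 0.4612 -0.1894  0.1173] xang 174.8 F [ 1.4  0.6 10. ] t 5.25 w -0.00010599466011048578
```

View pics/s2.png

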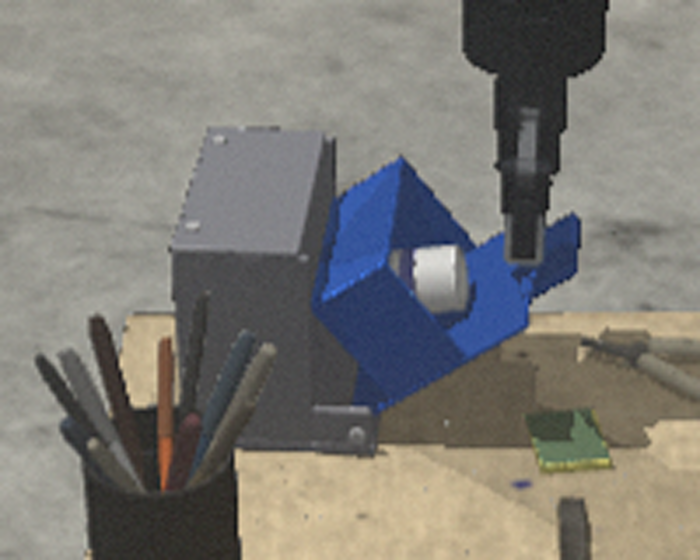

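The side crop shows the bin tipped to its stop, with the sleeve leaning on its front wall. I'll raise the tool and look from the wrist.

Emit:
carry_out:
  deltas:
    - [[-0.5,0,-2],0]
    - [[-0.5,0,-5],0]
    - [[-0.5,0,-9],0]
    - [[-1,0,-12.5],0]
    - [[-1,0,-12.5],0]
    - [[-1,0,-12.5],0]
    - [[-1,0,-12.5],0]
    - [[-1,0,-12.5],0]
    - [[-1,0,-12.5],0]
    - [[-1,0,-12.5],0]
  jaw: 0.72
  squeeze: 45

```text
t: 6.13
tool_pos: [0.4688, -0.1899, 0.2401]
tool_rot: [-0.001, 0.046, 0.999, 0.0]
force: [0.9, 0.3, 0.1]
gripper_width: 0.061
grip_force: 0.0
```

```bash
python3 -c "
from h import *
rel()
p=snap('wrist','w2.png'); snap('top','t2.png'); np.save('w2.npy',p)
u=np.array([.996,-.09,0]);P=np.array([.547,-.1985,.015])
for r in (.4,.25,.0): print(r)
for n,f,z in(('ctr',.030,.052),('top',.030+.020,.052+.015),('tab',.119,.09)):
  print(n,np.array(px(p,P-f*u+[0,0,z])).round(1))
"
```

```text
TCP [ 0.4688 -0.1899  0.2401] xang 174.8 F [0.9 0.3 0.1] t 6.1333 w 0.061019585891978506
0.4
0.25
0.0
ctr [313.7 276.7]
top [313.7 259.6]
tab [313.5 168.4]
```

View pics/w2.png

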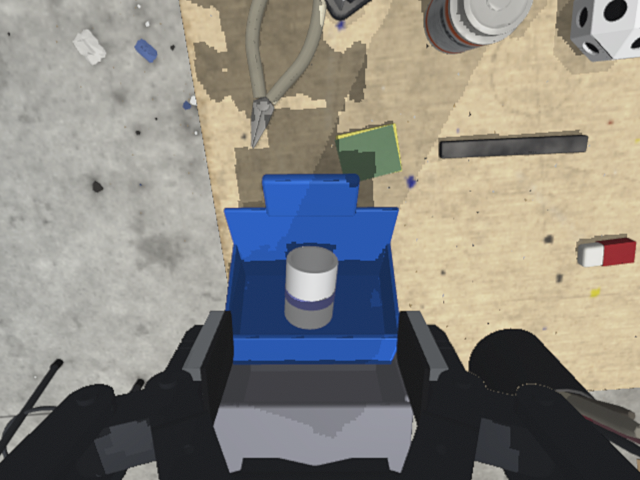

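The wrist view shows the sleeve's open top end at (312,260), body to about (312,320), matching the model; the tab is at (312,175). I'll descend and grip near its upper end.

Emit:
carry_out:
  deltas:
    - [[-2,-0.1,2],0]
    - [[-3.6,-0.1,5],0]
    - [[-3.6,-0.1,8],0]
    - [[-3.6,-0.1,10],0]
    - [[-3.6,-0.1,12],0]
    - [[-3.6,-0.1,13.5],0]
    - [[-3.6,-0.1,14.5],0]
    - [[-3.6,-0.1,15.2],0]
    - [[-3.6,-0.1,15.5],0]
    - [[-3.6,-0.1,15.5],0]

```text
t: 7.07
tool_pos: [0.5052, -0.1944, 0.0861]
tool_rot: [-0.0, 0.045, 0.999, 0.0]
force: [0.2, 0.5, -0.4]
gripper_width: 0.0615
grip_force: 0.0
```

Emit:
carry_out:
  deltas:
    - [[0,0,0],0]
    - [[0,0,0],0]
    - [[0,0,0],0]
    - [[0,0,0],0]
    - [[0,0,0],0]
    - [[0,0,0],0]
    - [[0,0,0],0]
    - [[0,0,0],0]
    - [[0,0,0],0]
    - [[0,0,0],0]
  jaw: 0
  squeeze: 45

```text
t: 7.9
tool_pos: [0.5058, -0.1946, 0.0871]
tool_rot: [0.001, 0.045, 0.999, -0.0]
force: [-0.5, -1.0, 6.6]
gripper_width: 0.0358
grip_force: 44.3
```

Emit:
carry_out:
  deltas:
    - [[0,0,-0.3],0]
    - [[0.3,0,-0.8],0]
    - [[0.6,0,-1.3],0]
    - [[1,0,-2],0]
    - [[1.3,0,-2.7],0]
    - [[1.6,0,-3.4],0]
    - [[1.6,0,-4.2],0]
    - [[1.6,0,-5],0]
    - [[1.6,0,-6],0]
    - [[1.6,0,-6],0]

```text
t: 8.73
tool_pos: [0.4907, -0.1933, 0.1485]
tool_rot: [0.002, 0.045, 0.999, -0.0]
force: [0.1, -0.0, 0.3]
gripper_width: 0.0358
grip_force: 44.3
```

```bash
python3 -c "
from h import *
rel()
p=snap('wrist','w3.png'); im=snapshot('side')
w=cv2.imread('pics/w3.png')[200:480,180:460]
s=cv2.resize(im[60:260,240:400,::-1],(448,560),interpolation=cv2.INTER_CUBIC); w=cv2.resize(w,(340,340))
c=np.zeros((560,800,3),np.uint8); c[:,:448]=s; c[:340,455:795]=w; cv2.imwrite('pics/c3.png',c)
"
```

```text
TCP [ 0.4907 -0.1933  0.1485] xang 174.8 F [ 0.1 -0.   0.3] t 8.7333 w 0.03576663242045737
```

View pics/c3.png

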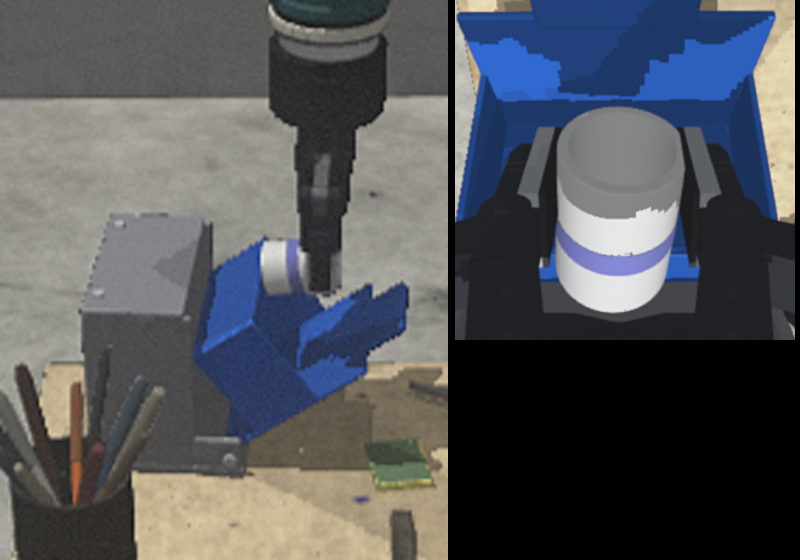

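Sleeve is held firmly, now lying nearly level and pointing back towards the stand. Next I'll turn a quarter so that a finger back, not the sleeve, pushes the bin home.

Emit:
carry_out:
  deltas:
    - [[1,0,-2],0]
    - [[2,0,-4],0.1]
    - [[3,0,-5],0.2]
    - [[4,0,-6],0.32]
    - [[5,0,-6],0.44]
    - [[5,0,-6],0.56]
    - [[5,0,-6],0.68]
    - [[5,0,-6],0.8]
    - [[5,0,-6],0.92]
    - [[5,0,-6],1.04]

```text
t: 9.67
tool_pos: [0.4393, -0.1881, 0.2059]
tool_rot: [-0.0, 0.538, 0.843, -0.0]
force: [0.5, 0.0, -0.8]
gripper_width: 0.0357
grip_force: 44.5
```

Emit:
carry_out:
  deltas:
    - [[0,0,0],0.12]
    - [[0,0,0],0.24]
    - [[0,0,0],0.36]
    - [[0,0,0],0.48]
    - [[0,0,0],0.53]
    - [[0,0,0],0.53]
    - [[0,0,0],0.53]
    - [[0,0,0],0.53]
    - [[0,0,0],0.53]
    - [[0,0,0],0.53]

```text
t: 10.5
tool_pos: [0.4394, -0.1883, 0.2063]
tool_rot: [-0.0, 0.738, 0.675, 0.0]
force: [0.0, -0.3, -1.5]
gripper_width: 0.0356
grip_force: 44.5
```

```bash
python3 -c "
from h import *
rel((.43,-.189,.10)); print(get_state()['joints'].round(2))
"
```

```text
TCP [ 0.4394 -0.1883  0.2063] xang 84.9 F [ 0.  -0.3 -1.5] t 10.5 w 0.03558993870086751
(0.43, -0.189, 0.1) -> tool cm [-0.2 -0.9 10.6]
[-0.4   0.31  0.88  2.1  -0.31  0.87  0.56]
```

Emit:
carry_out:
  deltas:
    - [[0,-2,0],0]
    - [[0,-4,0],0]
    - [[0,-6.2,0],0]
    - [[0,-6.2,3],0]
    - [[0,-6.2,6],0]
    - [[0,-6.2,8.5],0]
    - [[0,-6.2,10.5],0]
    - [[0,-6.2,10.7],0]
    - [[0,-6.2,10.7],0]
    - [[0,-6.2,10.7],0]

```text
t: 11.33
tool_pos: [0.3782, -0.1833, 0.1]
tool_rot: [0.001, 0.738, 0.674, 0.0]
force: [0.3, -0.6, -1.1]
gripper_width: 0.0356
grip_force: 44.6
```

```bash
python3 -c "
from h import *
rel()
im=snapshot('side')
cv2.imwrite('pics/s4.png',cv2.resize(im[100:260,220:420,::-1],None,fx=3,fy=3,interpolation=cv2.INTER_CUBIC))
for th in np.arange(.92,-.01,-.092): print(th.round(2),(54.7-14.9*np.sin(th)-3.7).round(1),(1.5+14.9*np.cos(th)-.5).round(1))
"
```

```text
TCP [ 0.3782 -0.1833  0.1   ] xang 84.8 F [ 0.3 -0.6 -1.1] t 11.3333 w 0.03564680867238329
0.92 39.1 10.0
0.83 40.0 11.1
0.74 41.0 12.0
0.64 42.1 12.9
0.55 43.2 13.7
0.46 44.4 14.4
0.37 45.6 14.9
0.28 46.9 15.3
0.18 48.3 15.6
0.09 49.6 15.8
0.0 51.0 15.9
```

View pics/s4.png

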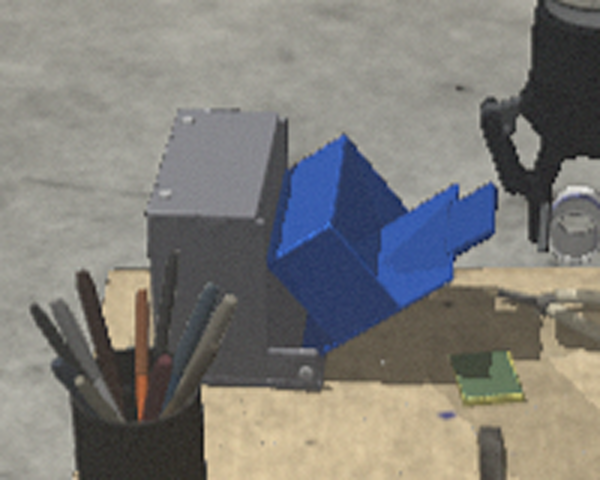

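The side crop shows the finger in front of the tab and at its height, with the sleeve clear on the far side. Now push.

Emit:
carry_out:
  deltas:
    - [[0,0.8,0],0]
    - [[0,1.5,-0.2],0]
    - [[0,2.3,-1],0]
    - [[0,3.2,-1.9],0]
    - [[0,4.2,-2.8],0]
    - [[0,5.3,-3.6],0]
    - [[0,6.4,-4.2],0]
    - [[0,7.6,-4.7],0]
    - [[0,8.8,-5],0]
    - [[0,10,-5.3],0]

```text
t: 12.22
tool_pos: [0.4791, -0.1916, 0.1538]
tool_rot: [0.001, 0.738, 0.675, 0.0]
force: [-0.5, 0.2, 0.3]
gripper_width: 0.0354
grip_force: 45.9
```

Emit:
carry_out:
  deltas:
    - [[0,0.7,-0.2],0]
    - [[0,1.4,-0.4],0]
    - [[0,2,-0.5],0]
    - [[0,2.5,-0.5],0]
    - [[0,2.9,-0.5],0]
    - [[0,3.2,-0.5],0]
    - [[0,3.4,-0.5],0]
    - [[0,3.4,-0.5],0]
    - [[0,3.4,-0.5],0]
    - [[0,3.4,-0.5],0]

```text
t: 13.05
tool_pos: [0.5109, -0.1948, 0.1572]
tool_rot: [-0.0, 0.738, 0.674, -0.0]
force: [1.6, 0.4, -1.0]
gripper_width: 0.0359
grip_force: 45.7
```

```bash
python3 -c "
from h import *
rel()
im=snapshot('side')
cv2.imwrite('pics/s5.png',cv2.resize(im[100:260,220:420,::-1],None,fx=3,fy=3,interpolation=cv2.INTER_CUBIC))
"
```

```text
TCP [ 0.5109 -0.1948  0.1572] xang 84.8 F [ 1.6  0.4 -1. ] t 13.05 w 0.035948853248845294
```

View pics/s5.png

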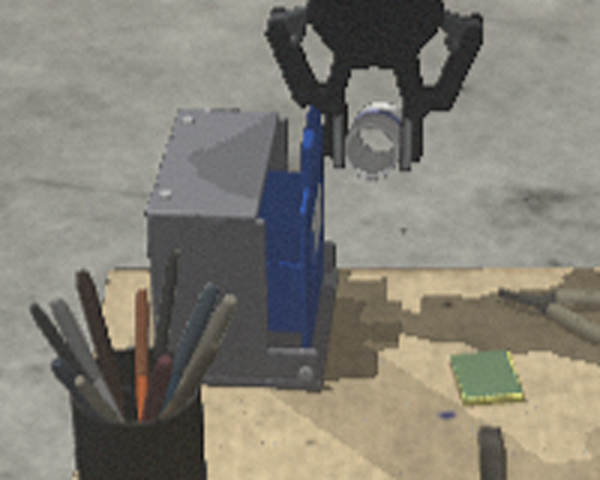

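Emit:
carry_out:
  deltas:
    - [[0,0.1,0],0]
    - [[0,0.2,0],0]
    - [[0,0.3,0],0]
    - [[0,0.4,0],0]
    - [[0,0.5,0],0]
    - [[0,0.6,0],0]
    - [[0,0.7,0],0]
    - [[0,0.7,0],0]
    - [[0,0.7,0],0]
    - [[0,0.7,0],0]

```text
t: 13.93
tool_pos: [0.5152, -0.1951, 0.1571]
tool_rot: [-0.003, 0.738, 0.674, -0.001]
force: [-11.3, 3.1, 9.6]
gripper_width: 0.0355
grip_force: 55.2
```

Emit:
carry_out:
  deltas:
    - [[0,-1.5,0],0]
    - [[0,-3,0],0]
    - [[0,-5,-1],0]
    - [[0,-5.5,-4],0]
    - [[0,-5.5,-8],0]
    - [[2,-5.5,-11],0]
    - [[5,-5.5,-12],0]
    - [[9,-5.5,-12],0]
    - [[13,-5.5,-12],0]
    - [[17,-5.5,-12],0]

```text
t: 14.77
tool_pos: [0.4789, -0.0194, 0.278]
tool_rot: [0.0, 0.739, 0.674, 0.001]
force: [0.4, 0.6, -1.0]
gripper_width: 0.0355
grip_force: 47.7
```

Emit:
carry_out:
  deltas:
    - [[4,0,0],0]
    - [[8,0,0],0]
    - [[12,0,0],-0.05]
    - [[16,1,0],-0.09]
    - [[19,3,0],-0.09]
    - [[21.5,6,0],-0.09]
    - [[21.5,7,0],-0.09]
    - [[21.5,7,0],-0.09]
    - [[21.5,7,0],-0.09]
    - [[21.5,7,0],-0.09]

```text
t: 15.6
tool_pos: [0.5671, 0.1853, 0.2772]
tool_rot: [-0.0, 0.708, 0.706, -0.0]
force: [-0.4, -1.1, -0.7]
gripper_width: 0.0357
grip_force: 47.7
```

```bash
python3 -c "
from h import *
rel((.562,.19,.20),(.562,.19,.06))
p=snap('top','t6.png')
w=cv2.imread('pics/t6.png')[150:350,130:530]
cv2.imwrite('pics/c6.png',cv2.resize(w,(800,400),interpolation=cv2.INTER_CUBIC))
"
```

```text
TCP [0.5671 0.1853 0.2772] xang 89.9 F [-0.4 -1.1 -0.7] t 15.6 w 0.03569878897705205
(0.562, 0.19, 0.2) -> tool cm [ 0.5 -0.5  7.7]
(0.562, 0.19, 0.06) -> tool cm [ 0.5 -0.5 21.7]
```

View pics/c6.png

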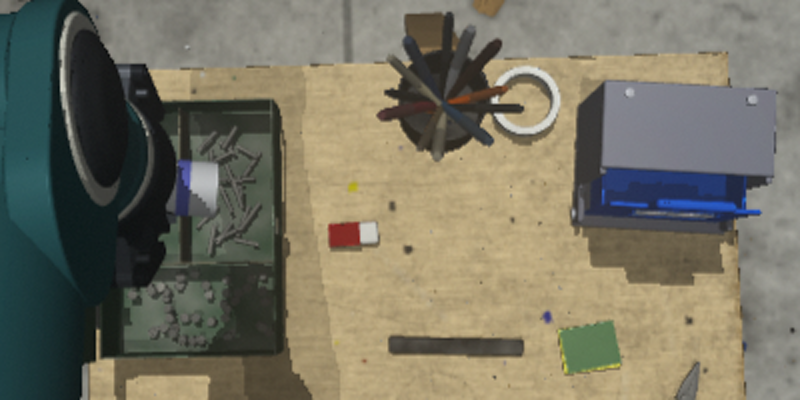

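The top view shows the bin home, with the other items unmoved and the sleeve above the large right compartment. Lowering it in.

Emit:
carry_out:
  deltas:
    - [[0.2,0.5,3],0]
    - [[0.2,0.5,6],0]
    - [[0.2,0.5,9],0]
    - [[0.2,0.5,12],0]
    - [[0.2,0.5,14],0]
    - [[0.2,0.5,16],0]
    - [[0.2,0.5,17.5],0]
    - [[0.2,0.5,19],0]
    - [[0.2,0.5,20],0]
    - [[0.2,0.5,20],0]

```text
t: 16.48
tool_pos: [0.5716, 0.1884, 0.0757]
tool_rot: [-0.001, 0.707, 0.707, -0.001]
force: [-0.5, -0.3, -0.1]
gripper_width: 0.0355
grip_force: 47.7
```

Emit:
carry_out:
  deltas:
    - [[0,0,0.5],0]
    - [[0,0,1],0]
    - [[0,0,1.5],0]
    - [[0,0,2],0]
    - [[0,0,2.5],0]
    - [[0,0,3],0]
    - [[0,0,3],0]
    - [[0,0,3],0]
    - [[0,0,3],0]
    - [[0,0,3],0]

```text
t: 17.32
tool_pos: [0.573, 0.1887, 0.0475]
tool_rot: [0.0, 0.707, 0.707, 0.0]
force: [0.5, -0.7, -0.8]
gripper_width: 0.0357
grip_force: 47.7
```

Lower a little more until it touches, then release and rise.

Emit:
carry_out:
  deltas:
    - [[0,0,0.3],0]
    - [[0,0,0.6],0]
    - [[0,0,0.9],0]
    - [[0,0,1.2],0]
    - [[0,0,1.4],0]
    - [[0,0,1.4],0]
    - [[0,0,1.4],0]
    - [[0,0,1.4],0]
    - [[0,0,1.4],0]
    - [[0,0,1.4],0]

```text
t: 18.15
tool_pos: [0.5726, 0.1899, 0.0338]
tool_rot: [-0.001, 0.707, 0.707, 0.0]
force: [-2.2, 2.0, 6.2]
gripper_width: 0.0353
grip_force: 43.9
```

Emit:
carry_out:
  deltas:
    - [[0,0,0],0]
    - [[0,0,0],0]
    - [[0,0,0],0]
    - [[0,0,0],0]
    - [[0,0,0],0]
    - [[0,0,-1],0]
    - [[0,0,-3],0]
    - [[0,0,-6],0]
    - [[0,0,-9],0]
    - [[0,0,-13],0]
  jaw: 0.6

```text
t: 18.98
tool_pos: [0.5715, 0.1881, 0.1636]
tool_rot: [-0.0, 0.707, 0.707, -0.002]
force: [1.2, 0.8, 0.0]
gripper_width: 0.0512
grip_force: 0.0
```

```bash
python3 -c "
from h import *
rel((.438,-.022,.15)); p=snap('wrist','w7.png')
"
```

```text
TCP [0.5715 0.1881 0.1636] xang 90.0 F [1.2 0.8 0. ] t 18.9833 w 0.051184648162301505
(0.438, -0.022, 0.15) -> tool cm [-21.  -13.3   1.4]
```

View pics/w7.png

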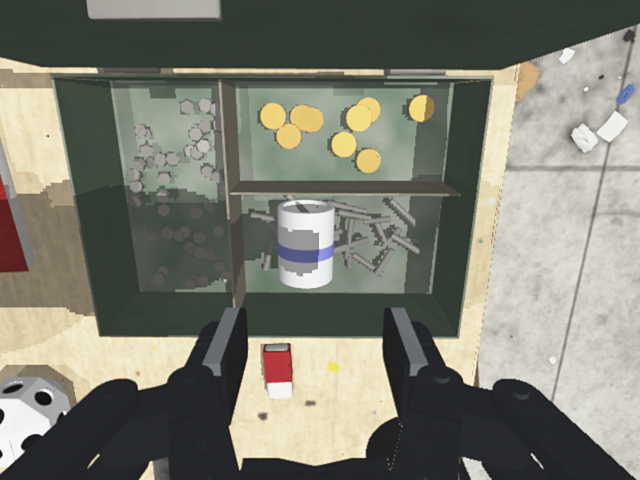

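The sleeve lies in the box at about (305,245). I'll go for the bar next.

Emit:
carry_out:
  deltas:
    - [[-3,-1.9,0],0]
    - [[-6,-3.8,0],0]
    - [[-9.5,-6,0],0]
    - [[-13,-8.2,0],0.02]
    - [[-16.5,-10.5,0],0.035]
    - [[-20,-12.5,0],0.035]
    - [[-21,-13.1,1],0.035]
    - [[-21,-13.1,4],0.035]
    - [[-21,-13.1,7],0.035]
    - [[-21,-13.1,9],0.035]
  jaw: 0.45

```text
t: 19.87
tool_pos: [0.4412, -0.0215, 0.0722]
tool_rot: [-0.0, 0.72, 0.694, 0.0]
force: [-1.0, 0.9, 0.6]
gripper_width: 0.0387
grip_force: 0.0
```

```bash
cat >> h.py <<'E'
def wdet(p,im,lo,hi,z,roi=None,amin=150):
    """coloured blobs in an RGB image -> world rects at height z"""
    m=cv2.inRange(cv2.cvtColor(im,cv2.COLOR_RGB2HSV),lo,hi); m=cv2.morphologyEx(m,cv2.MORPH_CLOSE,np.ones((3,3)))
    if roi: k=np.zeros_like(m); k[roi[0]:roi[1],roi[2]:roi[3]]=1; m*=k
    for c in cv2.findContours(m,0,2)[0]:
        if cv2.contourArea(c)<amin: continue
        W=np.array([at(p,u,v,z)[:2] for u,v in c[:,0]+.5]).astype(np.float32)*1000
        r=cv2.minAreaRect(W); print('px',cv2.boundingRect(c),'ctr mm',np.round(r[0],1),'size',np.round(r[1],1),'ang',round(r[2],1))
E
python3 -c "
from h import *
rel((.440,-.022,.027)); p=camera_params('wrist'); im=snapshot('wrist')
print('bar');wdet(p,im,(0,0,0),(180,255,75),.01,(0,300,100,540),1500)
p=camera_params('top');im=snapshot('top')
print('pad');wdet(p,im,(35,60,30),(90,255,255),.006,(150,400,280,520),60)
print('er');wdet(p,im,(170,120,60),(180,255,255),.013,(150,360,270,500),40);wdet(p,im,(0,150,60),(8,255,255),.013,(150,360,270,500),40)
"
```

```text
TCP [ 0.4412 -0.0215  0.0722] xang 87.9 F [-1.   0.9  0.6] t 19.8667 w 0.03865892748457239
(0.44, -0.022, 0.027) -> tool cm [-0.1 -0.1  4.5]
bar
px (297, 154, 32, 146) ctr mm [442.1   1.8] size [70.  14.2] ang 87.7
pad
px (310, 294, 131, 106) ctr mm [379.1 -53.6] size [161.9 240.9] ang 61.5
er
px (294, 261, 16, 12) ctr mm [541.1  74.5] size [19.5 26.4] ang 3.2
```

Emit:
carry_out:
  deltas:
    - [[0,0,1.5],0]
    - [[0,0,2.5],0]
    - [[0,0,3.2],0]
    - [[0,0,3.8],0]
    - [[0,0,4.2],0]
    - [[0,0,4.5],0]
    - [[0,0,4.5],0]
    - [[0,0,4.5],0]
    - [[0,0,4.5],0]
    - [[0,0,4.5],0]

```text
t: 20.8
tool_pos: [0.442, -0.0213, 0.0286]
tool_rot: [0.0, 0.719, 0.695, 0.0]
force: [-0.5, -0.5, -0.2]
gripper_width: 0.0384
grip_force: 0.0
```

Emit:
carry_out:
  deltas:
    - [[0,0,0],0]
    - [[0,0,0],0]
    - [[0,0,0],0]
    - [[0,0,0],0]
    - [[0,0,0],0]
    - [[0,0,0],0]
    - [[0,0,0],0]
    - [[0,0,0],0]
    - [[0,0,0],0]
    - [[0,0,0],0]
  jaw: 0
  squeeze: 40

```text
t: 21.63
tool_pos: [0.4418, -0.0212, 0.0286]
tool_rot: [-0.0, 0.719, 0.695, 0.0]
force: [-0.8, 0.8, 5.7]
gripper_width: 0.0123
grip_force: 39.2
```

Emit:
carry_out:
  deltas:
    - [[0,0,-0.5],0]
    - [[0,0,-1.5],0]
    - [[0,0,-4],0]
    - [[0,0,-7],0]
    - [[0,0,-10],0]
    - [[0,0,-13],0]
    - [[0,0,-15],0]
    - [[0,0,-15],0]
    - [[0,0,-15],0]
    - [[0,0,-15],0]

```text
t: 22.47
tool_pos: [0.4411, -0.0209, 0.1777]
tool_rot: [-0.0, 0.719, 0.695, -0.0]
force: [-1.2, 0.7, -0.5]
gripper_width: 0.0126
grip_force: 39.1
```

```bash
python3 -c "
from h import *
rel((.480,.205,.177),(.48,.205,.03))
"
```

```text
TCP [ 0.4411 -0.0209  0.1777] xang 88.0 F [-1.2  0.7 -0.5] t 22.4667 w 0.012581450982684022
(0.48, 0.205, 0.177) -> tool cm [22.7  3.1  0.1]
(0.48, 0.205, 0.03) -> tool cm [22.7  3.1 14.8]
```

Emit:
carry_out:
  deltas:
    - [[3,0.4,0],-0.01]
    - [[6,0.8,0],-0.02]
    - [[9.5,1.3,0],-0.035]
    - [[13,1.8,0],-0.035]
    - [[16.5,2.3,0],-0.035]
    - [[20,2.8,0],-0.035]
    - [[22.5,3.1,0],-0.035]
    - [[22.5,3.1,0],-0.035]
    - [[22.5,3.1,2],-0.035]
    - [[22.5,3.1,4],-0.035]

```text
t: 23.3
tool_pos: [0.4804, 0.2025, 0.1368]
tool_rot: [0.0, 0.707, 0.707, -0.0]
force: [0.6, -0.4, 0.2]
gripper_width: 0.0117
grip_force: 39.1
```

Emit:
carry_out:
  deltas:
    - [[0,0,2],0]
    - [[0,0,4],0]
    - [[0,0,6],0]
    - [[0,0,7.5],0]
    - [[0,0,8.5],0]
    - [[0,0,9.3],0]
    - [[0,0,10],0]
    - [[0,0,10.4],0]
    - [[0,0,10.4],0]
    - [[0,0,10.4],0]

```text
t: 24.13
tool_pos: [0.4808, 0.2025, 0.0346]
tool_rot: [-0.0, 0.707, 0.707, 0.0]
force: [0.7, -0.0, 0.0]
gripper_width: 0.0118
grip_force: 40.4
```

Emit:
carry_out:
  deltas:
    - [[0,0,0],0]
    - [[0,0,0],0]
    - [[0,0,0],0]
    - [[0,0,0],0]
    - [[0,0,0],0]
    - [[0,0,-1],0]
    - [[0,0,-3],0]
    - [[0,0,-6],0]
    - [[0,0,-9],0]
    - [[0,0,-13],0]
  jaw: 0.32

```text
t: 24.97
tool_pos: [0.4789, 0.202, 0.1648]
tool_rot: [-0.001, 0.707, 0.707, -0.002]
force: [0.5, 1.0, 0.0]
gripper_width: 0.0272
grip_force: 0.0
```

```bash
python3 -c "
from h import *
rel((.5415,.066,.13)); p=camera_params('wrist'); im=snapshot('wrist'); cv2.imwrite('pics/w8.png',im[:,:,::-1])
print('er');wdet(p,im,(170,120,40),(180,255,255),.013,None,100);wdet(p,im,(0,150,40),(8,255,255),.013,None,100)
"
```

```text
TCP [0.4789 0.202  0.1648] xang 90.0 F [0.5 1.  0. ] t 24.9667 w 0.02722884235647138
(0.5415, 0.066, 0.13) -> tool cm [-13.6   6.3   3.5]
er
px (53, 278, 108, 14) ctr mm [330.2 155.4] size [77.9  7.9] ang 4.2
px (0, 172, 17, 74) ctr mm [272.5 209.5] size [52.4 10.6] ang 76.4
px (0, 72, 162, 223) ctr mm [307.3 223.7] size [117.7 147.1] ang 2.8
```

Emit:
carry_out:
  deltas:
    - [[-3,1.4,0],0]
    - [[-6,2.8,0],0]
    - [[-9.5,4.4,0],0]
    - [[-13.6,6.3,0],0]
    - [[-13.6,6.3,2],0]
    - [[-13.6,6.3,4],0]
    - [[-13.6,6.3,5],0]
    - [[-13.6,6.3,5],0]
    - [[-13.6,6.3,5],0]
    - [[-13.6,6.3,5],0]
  jaw: 0.55

```text
t: 25.85
tool_pos: [0.544, 0.0672, 0.1152]
tool_rot: [0.0, 0.707, 0.707, 0.001]
force: [0.2, -0.2, 0.3]
gripper_width: 0.0468
grip_force: 0.0
```

```bash
python3 -c "
from h import *
rel(); p=camera_params('wrist'); im=snapshot('wrist'); cv2.imwrite('pics/w9.png',im[:,:,::-1])
print('expect px',np.round(px(p,(.5415,.066,.013)),0))
print('er');wdet(p,im,(170,120,40),(180,255,255),.013,None,300);wdet(p,im,(0,150,40),(8,255,255),.013,None,300)
print('wh');wdet(p,im,(0,0,150),(180,60,255),.013,(150,330,200,420),200)
"
```

```text
TCP [0.544  0.0672 0.1152] xang 90.1 F [ 0.2 -0.2  0.3] t 25.85 w 0.04679985586729232
expect px [308. 251.]
er
px (293, 210, 36, 52) ctr mm [543.4  74.5] size [19.5 29.8] ang 2.7
wh
```

Emit:
carry_out:
  deltas:
    - [[0,-0.1,3],0]
    - [[0,-0.1,5],0]
    - [[0,-0.1,6.5],0]
    - [[0,-0.1,7.5],0]
    - [[0,-0.1,8.2],0]
    - [[0,-0.1,8.6],0]
    - [[0,-0.1,8.7],0]
    - [[0,-0.1,8.7],0]
    - [[0,-0.1,8.7],0]
    - [[0,-0.1,8.7],0]

```text
t: 26.73
tool_pos: [0.5431, 0.0666, 0.028]
tool_rot: [0.0, 0.707, 0.707, 0.001]
force: [-0.2, -0.9, 0.1]
gripper_width: 0.0473
grip_force: 0.0
```

Emit:
carry_out:
  deltas:
    - [[0,0,0],0]
    - [[0,0,0],0]
    - [[0,0,0],0]
    - [[0,0,0],0]
    - [[0,0,0],0]
    - [[0,0,0],0]
    - [[0,0,0],0]
    - [[0,0,0],0]
    - [[0,0,0],0]
    - [[0,0,0],0]
  jaw: 0
  squeeze: 35

```text
t: 27.57
tool_pos: [0.5429, 0.0665, 0.0278]
tool_rot: [0.0, 0.707, 0.707, 0.0]
force: [-0.6, -0.2, 5.5]
gripper_width: 0.0192
grip_force: 34.3
```

Emit:
carry_out:
  deltas:
    - [[0,0,-0.5],0]
    - [[0,0,-1.5],0]
    - [[0,0,-4],0]
    - [[0,0,-7],0]
    - [[0,0,-10],0]
    - [[0,0,-12],0]
    - [[0,0,-12],0]
    - [[0,0,-12],0]
    - [[0,0,-12],0]
    - [[0,0,-12],0]

```text
t: 28.4
tool_pos: [0.5417, 0.0665, 0.1463]
tool_rot: [-0.001, 0.707, 0.707, -0.001]
force: [-0.6, 0.5, -0.1]
gripper_width: 0.0194
grip_force: 34.1
```

```bash
python3 -c "
from h import *
rel((.62,.174,.15),(.62,.174,.04))
"
```

```text
TCP [0.5417 0.0665 0.1463] xang 90.0 F [-0.6  0.5 -0.1] t 28.4 w 0.019382712162677132
(0.62, 0.174, 0.15) -> tool cm [10.8  7.8 -0.4]
(0.62, 0.174, 0.04) -> tool cm [10.8  7.9 10.6]
```

Emit:
carry_out:
  deltas:
    - [[3,-1.4,-2],0]
    - [[6,-2.8,-2],0]
    - [[9.5,-4.4,-2],0]
    - [[13.4,-6.1,-2],0]
    - [[13.4,-6.1,1],0]
    - [[13.4,-6.1,4],0]
    - [[13.4,-6.1,7],0]
    - [[13.4,-6.1,9],0]
    - [[13.4,-6.1,10.2],0]
    - [[13.4,-6.1,10.2],0]

```text
t: 29.23
tool_pos: [0.4797, 0.1992, 0.0423]
tool_rot: [-0.001, 0.707, 0.707, -0.003]
force: [-0.1, -0.0, -0.4]
gripper_width: 0.0192
grip_force: 34.1
```

Emit:
carry_out:
  deltas:
    - [[0,0,0.2],0]
    - [[0,0,0.2],0]
    - [[0,0,0.2],0]
    - [[0,0,0.2],0]
    - [[0,0,0.2],0]
    - [[0,0,0.2],0]
    - [[0,0,0.2],0]
    - [[0,0,0.2],0]
    - [[0,0,0.2],0]
    - [[0,0,0.2],0]

```text
t: 30.07
tool_pos: [0.4816, 0.2005, 0.0433]
tool_rot: [-0.0, 0.707, 0.707, -0.0]
force: [-0.7, -0.5, -0.7]
gripper_width: 0.0197
grip_force: 34.1
```

Emit:
carry_out:
  deltas:
    - [[0,0,0],0]
    - [[0,0,0],0]
    - [[0,0,0],0]
    - [[0,0,0],0]
    - [[0,0,0],0]
    - [[0,0,-1],0]
    - [[0,0,-3],0]
    - [[0,0,-6],0]
    - [[0,0,-9],0]
    - [[0,0,-13],0]
  jaw: 0.45

```text
t: 30.9
tool_pos: [0.4804, 0.1997, 0.1738]
tool_rot: [-0.0, 0.707, 0.707, -0.002]
force: [0.5, 1.0, 1.3]
gripper_width: 0.0387
grip_force: 0.0
```

```bash
python3 -c "
from h import *
rel((.4346,-.141,.15)); p=camera_params('wrist'); im=snapshot('wrist'); cv2.imwrite('pics/w10.png',im[:,:,::-1])
print('er');wdet(p,im,(170,120,40),(180,255,255),.025,(0,480,170,560),60)
print('sleeve');wdet(p,im,(0,0,170),(180,70,255),.03,(0,480,170,640),100)
print('violet');wdet(p,im,(112,60,60),(140,255,255),.04,(0,480,170,640),60)
"
```

```text
TCP [0.4804 0.1997 0.1738] xang 90.0 F [0.5 1.  1.3] t 30.9 w 0.038689302855270655
(0.4346, -0.141, 0.15) -> tool cm [-34.1  -4.6   2.5]
er
px (301, 191, 31, 43) ctr mm [482.3 207.9] size [20.  29.1] ang 0.7
sleeve
px (444, 453, 27, 27) ctr mm [598.4  -6.6] size [20.5 31.1] ang 9.0
px (170, 453, 17, 27) ctr mm [369.   -6.9] size [28.6 12.7] ang 81.5
px (246, 344, 139, 122) ctr mm [481.7  51.8] size [109.2 115. ] ang 0.2
px (416, 269, 48, 29) ctr mm [567.9 158.4] size [31.6 21.3] ang 0.2
px (477, 261, 47, 39) ctr mm [614.3 154.9] size [36.1 20.8] ang 53.4
px (170, 256, 80, 125) ctr mm [396.7 132.4] size [107.3  52. ] ang 54.0
px (304, 233, 29, 22) ctr mm [483.8 187.4] size [15.  18.9] ang 90.0
px (420, 223, 54, 39) ctr mm [569.3 188.5] size [33.8 27. ] ang 0.3
px (499, 218, 28, 41) ctr mm [613.9 192.2] size [16.2 28.6] ang 20.3
px (419, 210, 38, 8) ctr mm [562.1 207.5] size [ 4.7 24.2] ang 85.7
px (518, 209, 21, 27) ctr mm [624.2 204.5] size [ 7.9 23.5] ang 46.5
px (513, 177, 25, 16) ctr mm [618.3 224.5] size [16.8  8.2] ang 35.6
px (417, 174, 223, 306) ctr mm [642.7  88.2] size [157.7 262.4] ang 14.1
px (484, 132, 33, 32) ctr mm [599.2 248.4] size [19.5 17.2] ang 30.6
px (278, 131, 28, 37) ctr mm [466.9 249.9] size [22.1 16.8] ang 89.6
px (331, 130, 20, 56) ctr mm [497.6 244.5] size [11.9 34.2] ang 0.7
px (442, 107, 34, 28) ctr mm [569.9 267.3] size [17.6 12.7] ang 40.2
px (170, 107, 68, 115) ctr mm [408.2 238.8] size [40.8 73.3] ang 2.6
px (599, 95, 41, 7) ctr mm [664.  280.4] size [24.   3.5] ang 0.0
px (170, 61, 61, 34) ctr mm [413.5 290.4] size [16.6 35.7] ang 83.8
violet
px (410, 251, 56, 22) ctr mm [561.7 177.5] size [12.2 37.6] ang 82.3
```

The eraser is on the bar and the sleeve is in place. Now for the pad.

Emit:
carry_out:
  deltas:
    - [[-4,-0.6,0],0]
    - [[-8,-1.1,0],0]
    - [[-12,-1.7,0],0]
    - [[-16,-2.2,0],0]
    - [[-20,-2.8,0],0]
    - [[-24,-3.3,0],-0.05]
    - [[-28,-3.9,0],-0.1]
    - [[-31,-4.3,0],-0.155]
    - [[-34.1,-4.6,0],-0.155]
    - [[-34.1,-4.6,3],-0.155]
  jaw: 0.8

```text
t: 31.78
tool_pos: [0.4383, -0.1477, 0.1479]
tool_rot: [0.006, 0.653, 0.757, 0.003]
force: [1.3, -0.3, 0.5]
gripper_width: 0.0681
grip_force: 0.0
```

```bash
python3 -c "
from h import *
rel((.4346,-.141,.028)); p=camera_params('wrist'); im=snapshot('wrist'); cv2.imwrite('pics/w11.png',im[:,:,::-1])
print(np.round(px(p,(.4346,-.141,.006)),0))
wdet(p,im,(30,70,50),(90,255,255),.006,(0,480,150,500),400)
"
```

```text
TCP [ 0.4383 -0.1477  0.1479] xang 98.4 F [ 1.3 -0.3  0.5] t 31.7833 w 0.0681202080784566
(0.4346, -0.141, 0.028) -> tool cm [ 0.8 -0.4 12. ]
[307. 216.]
```

```bash
python3 -c "
from h import *
im=cv2.imread('pics/w11.png')[:,:,::-1].copy(); p=camera_params('wrist')
h=cv2.cvtColor(im,cv2.COLOR_RGB2HSV); print(h[216,307],h[200,307],h[235,320])
wdet(p,im,(40,50,15),(90,255,255),.006,(0,480,0,640),300)
p=camera_params('top'); wdet(p,snapshot('top'),(40,50,15),(90,255,255),.006,(170,480,300,560),60)
"
```

```text
[58 53 67] [ 59  56 118] [ 58  55 115]
px (279, 184, 61, 72) ctr mm [ 431.1 -137.2] size [37.5 47.4] ang 9.7
px (419, 420, 20, 50) ctr mm [ 221.6 -142.6] size [14.4 88.3] ang 70.0
px (432, 354, 26, 59) ctr mm [ 328.4 -172.6] size [42.  98.2] ang 72.3
px (455, 320, 29, 38) ctr mm [ 401.6 -226.3] size [19.3 79.8] ang 48.4
px (441, 314, 17, 34) ctr mm [ 423.1 -180.2] size [11.9 65.2] ang 63.0
px (410, 311, 25, 26) ctr mm [ 434.6 -139. ] size [38.  41.2] ang 10.3
```

View pics/w11.png

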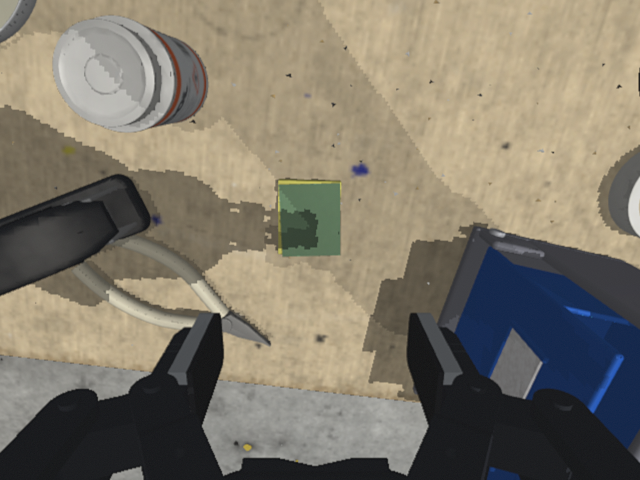

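The pad sits at (309,218) in the wrist view, unmoved and lined up with the jaws. Descending onto it.

Emit:
carry_out:
  deltas:
    - [[0.9,-0.5,2.5],0]
    - [[0.9,-0.5,5],0]
    - [[0.9,-0.5,7],0]
    - [[0.9,-0.5,9],0]
    - [[0.9,-0.5,10.5],0]
    - [[0.9,-0.5,11.3],0]
    - [[0.9,-0.5,12],0]
    - [[0.9,-0.5,12],0]
    - [[0.9,-0.5,12],0]
    - [[0.9,-0.5,12],0]
  jaw: 0.62

```text
t: 32.72
tool_pos: [0.4299, -0.1324, 0.0241]
tool_rot: [0.001, 0.65, 0.76, 0.0]
force: [0.4, 0.2, -0.2]
gripper_width: 0.0527
grip_force: 0.0
```

Emit:
carry_out:
  deltas:
    - [[0,0,0.1],0]
    - [[0,0,0.2],0]
    - [[0,0,0.3],0]
    - [[0,0,0.4],0]
    - [[0,0,0.4],0]
    - [[0,0,0.4],0]
    - [[0,0,0.4],0]
    - [[0,0,0.4],0]
    - [[0,0,0.4],0]
    - [[0,0,0.4],0]

```text
t: 33.55
tool_pos: [0.4293, -0.1324, 0.0193]
tool_rot: [0.0, 0.65, 0.76, 0.0]
force: [-0.3, -0.4, -0.8]
gripper_width: 0.0533
grip_force: 0.0
```

Emit:
carry_out:
  deltas:
    - [[-0.4,0.2,0],0]
    - [[-0.7,0.3,0],0]
    - [[-0.7,0.3,0],0]
    - [[-0.7,0.3,0],0]
    - [[-0.7,0.3,0],0]
    - [[-0.7,0.3,0],0]
    - [[-0.7,0.3,0],0]
    - [[-0.7,0.3,0],0]
    - [[-0.7,0.3,0],0]
    - [[-0.7,0.3,0],0]

```text
t: 34.38
tool_pos: [0.4333, -0.1388, 0.0193]
tool_rot: [-0.0, 0.65, 0.76, 0.0]
force: [-0.4, 0.2, 0.7]
gripper_width: 0.0528
grip_force: 0.0
```

Emit:
carry_out:
  deltas:
    - [[0,0,0],0]
    - [[0,0,0],0]
    - [[0,0,0],0]
    - [[0,0,0],0]
    - [[0,0,0],0]
    - [[0,0,0],0]
    - [[0,0,0],0]
    - [[0,0,0],0]
    - [[0,0,0],0]
    - [[0,0,0],0]
  jaw: 0
  squeeze: 35

```text
t: 35.22
tool_pos: [0.4351, -0.1392, 0.0207]
tool_rot: [0.001, 0.65, 0.76, 0.001]
force: [0.2, 1.0, 16.6]
gripper_width: 0.0389
grip_force: 41.6
```

Emit:
carry_out:
  deltas:
    - [[0,0,-0.5],0]
    - [[0,0,-1.5],0]
    - [[0,0,-4],0]
    - [[0,0,-7],0]
    - [[0,0,-10],0]
    - [[0,0,-13],0]
    - [[0,0,-15],0]
    - [[0,0,-15],0]
    - [[0,0,-15],0]
    - [[0,0,-15],0]

```text
t: 36.05
tool_pos: [0.4327, -0.1383, 0.1689]
tool_rot: [-0.001, 0.65, 0.76, -0.0]
force: [0.1, 0.4, 0.1]
gripper_width: 0.0387
grip_force: 35.7
```

```bash
python3 -c "
from h import *
rel((.48,.2,.18)); print(get_state()['joints'].round(2))
"
```

```text
TCP [ 0.4327 -0.1383  0.1689] xang 98.9 F [0.1 0.4 0.1] t 36.05 w 0.03871954004826809
(0.48, 0.2, 0.18) -> tool cm [32.7  9.9 -1.1]
[-0.45  0.32  0.81  2.18 -0.34  0.77  0.74]
```

Emit:
carry_out:
  deltas:
    - [[3.5,1,-0.5],-0.1]
    - [[7,2,-1],-0.2]
    - [[10.5,3.2,-1],-0.3]
    - [[14,4.2,-1],-0.4]
    - [[17.5,5.3,-1],-0.5]
    - [[21,6.3,-1],-0.6]
    - [[24.5,7.4,-1],-0.7]
    - [[28,8.5,-1],-0.8]
    - [[31,9.4,-1],-0.9]
    - [[32.7,9.9,-1],-1]

```text
t: 36.88
tool_pos: [0.4796, 0.2034, 0.1774]
tool_rot: [-0.001, 0.202, 0.979, -0.001]
force: [0.2, -0.9, 0.4]
gripper_width: 0.0391
grip_force: 35.7
```

Emit:
carry_out:
  deltas:
    - [[0,0,0],-0.1]
    - [[0,0,0],-0.2]
    - [[0,0,0],-0.3]
    - [[0,0,0],-0.4]
    - [[0,0,0],-0.41]
    - [[0,0,0],-0.41]
    - [[0,0,0],-0.41]
    - [[0,0,0],-0.41]
    - [[0,0,0],-0.41]
    - [[0,0,0],-0.41]

```text
t: 37.72
tool_pos: [0.4806, 0.1995, 0.1792]
tool_rot: [-0.0, 0.003, 1.0, -0.0]
force: [0.7, 0.7, 0.8]
gripper_width: 0.0385
grip_force: 35.7
```

```bash
python3 -c "
from h import *
rel((.478,.2,.055)); print(get_state()['grip_force'])
"
```

```text
TCP [0.4806 0.1995 0.1792] xang 179.6 F [0.7 0.7 0.8] t 37.7167 w 0.03851015414894732
(0.478, 0.2, 0.055) -> tool cm [ 0.3  0.  12.4]
35.678002326397845
```

Emit:
carry_out:
  deltas:
    - [[0.3,0,2.5],0]
    - [[0.3,0,5],0]
    - [[0.3,0,7.5],0]
    - [[0.3,0,9.5],0]
    - [[0.3,0,11],0]
    - [[0.3,0,12],0]
    - [[0.3,0,12.6],0]
    - [[0.3,0,12.9],0]
    - [[0.3,0,12.9],0]
    - [[0.3,0,12.9],0]

```text
t: 38.55
tool_pos: [0.4782, 0.1998, 0.0509]
tool_rot: [0.001, 0.003, 1.0, 0.0]
force: [0.0, -0.2, -0.4]
gripper_width: 0.0387
grip_force: 35.7
```

Emit:
carry_out:
  deltas:
    - [[0,0,0],0]
    - [[0,0,0],0]
    - [[0,0,0],0]
    - [[0,0,0],0]
    - [[0,0,0],0]
    - [[0,0,-1],0]
    - [[0,0,-3],0]
    - [[0,0,-6],0]
    - [[0,0,-9.5],0]
    - [[0,0,-13.5],0]
  jaw: 0.6

```text
t: 39.38
tool_pos: [0.4767, 0.1988, 0.1863]
tool_rot: [-0.001, 0.003, 1.0, -0.001]
force: [0.2, 0.3, 0.2]
gripper_width: 0.0512
grip_force: 0.0
```

Emit:
carry_out:
  deltas:
    - [[3,0,-2],0]
    - [[6,0,-4],0]
    - [[6,0,-8],0]
    - [[6,0,-12],0]
    - [[6,0,-13],0]
    - [[6,0,-13],0]
    - [[6,0,-13],0]
    - [[6,0,-13],0]
    - [[6,0,-13],0]
    - [[6,0,-13],0]
  jaw: 0

```text
t: 40.22
tool_pos: [0.4171, 0.1995, 0.3139]
tool_rot: [-0.001, 0.003, 1.0, -0.001]
force: [0.3, -0.5, -0.0]
gripper_width: 0.0001
grip_force: 0.0
```

```bash
python3 -c "
from h import *
rel((.43,.42,.31))
p=snap('wrist','w12.png'); im=snapshot('wrist')
wdet(p,im,(40,50,60),(75,255,255),.03,(0,480,100,560),400)
wdet(p,im,(112,60,60),(140,255,255),.04,(0,480,100,640),60)
print('er');wdet(p,im,(170,120,40),(180,255,255),.025,(0,480,170,560),40)
for q in [(.48,.2,.03),(.441,.131,.062),(.441,.28,.062),(.657,.131,.062)]: print(np.round(px(p,q)))
"
```

```text
TCP [0.4171 0.1995 0.3139] xang 179.6 F [ 0.3 -0.5 -0. ] t 40.2167 w 7.719745598884435e-05
(0.43, 0.42, 0.31) -> tool cm [-1.2 22.1  0.3]
px (297, 226, 39, 46) ctr mm [484.  199.8] size [49.7 38.7] ang 0.4
px (291, 300, 8, 17) ctr mm [546.7 176. ] size [ 6.6 19.7] ang 81.7
px (128, 33, 17, 22) ctr mm [291.3  45.1] size [13.8 17.9] ang 82.2
er
px (370, 41, 29, 36) ctr mm [305.  266.3] size [17.4 30.5] ang 41.3
px (283, 37, 52, 41) ctr mm [303.5 191.9] size [52.3 11.9] ang 53.5
[317. 246.]
[242. 218.]
[403. 217.]
[254. 409.]
```

The pad lies flat on the eraser in the front compartment and everything is low. Next is the lid: cross over it, go down behind it and push.

Emit:
carry_out:
  deltas:
    - [[-1.3,3,0],0]
    - [[-2.6,6,0],0]
    - [[-4,9,0],0]
    - [[-5.5,12,0],0]
    - [[-7,15,0],0]
    - [[-9,18,0],0]
    - [[-11,20.5,0],0]
    - [[-13.2,21,0],0]
    - [[-13.2,21,0],0]
    - [[-13.2,21,0],0]

```text
t: 41.15
tool_pos: [0.5515, 0.4086, 0.3133]
tool_rot: [-0.001, 0.003, 1.0, -0.001]
force: [0.0, -0.6, -0.2]
gripper_width: 0.0
grip_force: 0.0
```

Emit:
carry_out:
  deltas:
    - [[0,0,2],0]
    - [[0,0,4],0]
    - [[0,0,6],0]
    - [[0,0,8],0]
    - [[0,0,10],0]
    - [[0,0,12],0]
    - [[0,0,12.5],0]
    - [[0,0,12.5],0]
    - [[0,0,12.5],0]
    - [[0,0,12.5],0]

```text
t: 41.98
tool_pos: [0.5515, 0.4094, 0.1921]
tool_rot: [0.001, 0.003, 1.0, 0.001]
force: [-0.1, -0.7, 0.9]
gripper_width: 0.0001
grip_force: 0.0
```

Emit:
carry_out:
  deltas:
    - [[0,-2,0],0]
    - [[0,-4,0],0]
    - [[0,-6,0],0]
    - [[0,-8,0],0]
    - [[0,-9,0],0]
    - [[0,-10,0],0]
    - [[0,-11,0],0]
    - [[0,-12,0],0]
    - [[0,-13,0],0]
    - [[0,-14,0],0]

```text
t: 42.82
tool_pos: [0.5497, 0.2686, 0.19]
tool_rot: [-0.0, 0.003, 1.0, -0.0]
force: [0.2, 0.6, 0.8]
gripper_width: -0.0003
grip_force: 0.0
```

Emit:
carry_out:
  deltas:
    - [[0,-1,0],0]
    - [[0,-2,0],0]
    - [[0,-3,0],0]
    - [[0,-4,0],0]
    - [[0,-4.5,0],0]
    - [[0,-4.5,0],0]
    - [[0,-4.5,0],0]
    - [[0,-4.5,0],0]
    - [[0,-4.5,0],0]
    - [[0,-4.5,0],0]

```text
t: 43.65
tool_pos: [0.5497, 0.2248, 0.1902]
tool_rot: [0.0, 0.002, 1.0, 0.0]
force: [0.6, -0.5, -0.2]
gripper_width: 0.0002
grip_force: 0.0
```

```bash
python3 -c "
from h import *
rel(); 
im=snapshot('top'); cv2.imwrite('pics/t13.png',im[:,:,::-1]); im=snapshot('side'); cv2.imwrite('pics/s13.png',im[:,:,::-1])
a=cv2.imread('pics/side0.png').astype(int); b=cv2.imread('pics/s13.png').astype(int)
p=camera_params('side')
for q in [(.549,.13,.066),(.549,.3,.215),(.47,.29,.15),(.63,.2,.066),(.47,.2,.066)]:
  u,v=np.round(px(p,q)).astype(int); print(q,u,v,a[v,u],b[v,u])
"
```

```text
TCP [0.5497 0.2248 0.1902] xang 179.7 F [ 0.6 -0.5 -0.2] t 43.65 w 0.00019916742496861145
(0.549, 0.13, 0.066) 323 297 [114 124 126] [101 115 111]
(0.549, 0.3, 0.215) 320 303 [49 57 57] [136 155 157]
(0.47, 0.29, 0.15) 382 334 [49 60 57] [68 79 76]
(0.63, 0.2, 0.066) 268 329 [56 64 61] [105 118 113]
(0.47, 0.2, 0.066) 375 329 [52 60 56] [68 79 76]
```

The lid has fallen. I'll press its free edge gently to confirm that it's fully shut.

Emit:
carry_out:
  deltas:
    - [[0,-3,0],0]
    - [[0,-6,0],0]
    - [[0,-7.5,0],0]
    - [[0,-7.5,3],0]
    - [[0,-7.5,6],0]
    - [[0,-7.5,8],0]
    - [[0,-7.5,9],0]
    - [[0,-7.5,9.5],0]
    - [[0,-7.5,9.7],0]
    - [[0,-7.5,9.7],0]

```text
t: 44.58
tool_pos: [0.5499, 0.1493, 0.0938]
tool_rot: [0.0, 0.003, 1.0, 0.0]
force: [-0.6, 0.5, -0.4]
gripper_width: 0.0001
grip_force: 0.0
```

Emit:
carry_out:
  deltas:
    - [[0,0,0.1],0]
    - [[0,0,0.2],0]
    - [[0,0,0.3],0]
    - [[0,0,0.4],0]
    - [[0,0,0.5],0]
    - [[0,0,0.6],0]
    - [[0,0,0.7],0]
    - [[0,0,0.7],0]
    - [[0,0,0.7],0]
    - [[0,0,0.7],0]

```text
t: 45.42
tool_pos: [0.5495, 0.1491, 0.0869]
tool_rot: [0.0, 0.003, 1.0, 0.0]
force: [-1.8, 0.3, 4.7]
gripper_width: -0.0
grip_force: 2.8
```

Emit:
carry_out:
  deltas:
    - [[0,0,-3],0]
    - [[0,0,-7],0]
    - [[0,0,-11],0]
    - [[0,0,-15],0]
    - [[0,3,-18],0]
    - [[0,6,-20],0]
    - [[0,9,-20],0]
    - [[0,12,-20],0]
    - [[0,15,-20],0]
    - [[0,15,-20],0]

```text
t: 46.25
tool_pos: [0.5482, 0.307, 0.2857]
tool_rot: [-0.0, -0.002, 1.0, 0.002]
force: [-0.8, 0.6, -0.6]
gripper_width: -0.0001
grip_force: 0.0
```

```bash
python3 -c "
from h import *
rel(); b=snapshot('top').astype(int); a=cv2.imread('pics/top0.png')[:,:,::-1].astype(int)
d=np.abs(a-b).max(2)
for n,(r0,r1,c0,c1) in dict(bin=(190,265,415,515),pottape=(170,230,315,412),er=(258,278,290,325),bar=(315,330,322,394),pad=(308,340,405,442),rest=(345,480,270,500),left=(360,480,175,270)).items(): print(n,(d[r0:r1,c0:c1]>40).sum(),d[r0:r1,c0:c1].mean().round(1))
p=camera_params('top')
m=cv2.inRange(cv2.cvtColor(b.astype(np.uint8),cv2.COLOR_RGB2HSV),(40,40,15),(95,255,160)); m[:, :120]=0
m[360:]=0;m[:150]=0;m[:,285:]=0
c=max(cv2.findContours(m,0,2)[0],key=cv2.contourArea); r=cv2.boundingRect(c); print(r,at(p,r[0],r[1],.065),at(p,r[0]+r[2],r[1]+r[3],.065))
"
```

```text
TCP [0.5482 0.307  0.2857] xang -179.8 F [-0.8  0.6 -0.6] t 46.25 w -6.179445123989221e-05
bin 55 7.4
pottape 0 6.8
er 316 43.7
bar 602 53.5
pad 635 43.4
rest 0 12.2
left 3281 30.5
(211, 219, 60, 111) [0.6265 0.226  0.065 ] [0.4352 0.1269 0.065 ]
```

```bash
python3 -c "
from h import *
b=snapshot('top').astype(int); a=cv2.imread('pics/top0.png')[:,:,::-1].astype(int)
d=np.abs(a-b).max(2)[190:265,415:515]>40; y,x=np.nonzero(d); print(x.min()+415,x.max()+415,y.min()+190,y.max()+190, np.median(y)+190)
print(hand_in())"
```

```text
456 475 236 241 238.0
the job is handed in; nothing more can be done
None
```

The job is handed in, though no verdict came back: the sleeve, bar, eraser and pad are in the kit box (no tube was on the bench), the bin is home and the lid is shut.

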